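# Slide the coffee machine's drip tray home

### The job

The coffee machine's drip tray has been left loose and askew on the worktop in front of the machine. With the fingertips, push it across the worktop, grille up and steel-faced front last, in between the two cheeks of the machine's base until it is fully home against the back of its bay. Do not lift or tip the tray, and leave everything else on the worktop standing where it is.

Things in the scene. Friction and masses are not known exactly. Their poses are not given: they have to be found in the camera images.
- machine: Black coffee machine, 176 mm wide, 285 mm high, fixed. Origin on the worktop under it; +x runs from its front to its back, z up; the front with the tray bay faces -x. The bay is bare worktop between two cheeks, 28 mm high (60 mm near the tower), 31 mm wide, inner faces at y = +57.5 and -57.5 mm from x = -100 to +20 mm, where the flat tower face is the stop for the tray's rear.
- bay_mouth (a point): Point on the worktop midway between the front ends of the cheeks (machine x = -115 mm, y = 0); same axes as the machine. In the last 15 mm, from x = -100 to -115 mm, the cheeks' inner faces flare a few mm outward.
- bay_home (a point): Point on the worktop at which the tray's origin stands when the tray is fully home, its rear against the tower (machine x = -55 mm, y = 0); same axes as the machine. The tray's front then stands 15 mm proud of the cheeks, with 2.5 mm of play at each side.
- head_front (a point): Lower front edge of the brew head that overhangs the bay, mid-width (machine x = -55 mm, y = 0, 190 mm above the worktop). The head is round, 150 mm wide, and runs back from here to the tower; its spouts, 40 mm behind, hang to 163 mm; a lever bar at its top, 285 to 297 mm high, reaches no further forward. The space in front of these is open.
- tray: Loose drip tray: low rigid grey box 150 mm long (its x), 110 mm wide (y), 30 mm high, upright walls, corners of 8 mm radius, slotted steel grille on top (to 32 mm); 0.25 to 0.5 kg, slides on the worktop with friction. Origin at the centre of its underside. The rear, with a small red float in the grille, is at +x and enters first. Starts in front of the bay, up to about 35 degrees askew.
- tray_front (a point): Middle of the tray's front face, which bears a thin steel panel, 15 mm above its underside (tray x = -75 mm, y = 0); same axes as the tray. When home, the tray's axes are parallel to the machine's.
- cup: Bystander: white espresso mug, 64 mm across, 56 mm high, with a handle. Origin at the centre of its underside.
- coffee_jar: Bystander: amber glass jar of instant coffee with a brass-coloured lid, 82 mm across, 122 mm high. Origin at the centre of its underside.
- sugar_jar: Bystander: white plastic jar, 84 mm across, 95 mm high. Origin at the centre of its underside.
- capsule_a: Bystander: blue coffee capsule, 37 mm across, 27 mm high. Origin at the centre of its underside.
- capsule_b: Bystander: green coffee capsule, 37 mm across, 27 mm high. Origin at the centre of its underside.
- carton: Bystander: purple carton of capsules with an orange band, 125 x 165 x 85 mm high. Origin at the centre of its underside.
Not all that is in view belongs to the job. Of the things that look like the tray, take the one that is farthest from the robot's base at the start.

How it is judged:
By the outcome, as a careful person would: the job done as asked, in the order asked, and still so for the second after the job is handed in, with the robot touching nothing.
It also fails if it takes over 61 s, if anything falls off the work surface, if the arm or the gripper's body presses on something with over 40 N, if the wrist force passes 120 N, or if a joint passes its speed limit or range.

### The arm

A 6-joint arm with a two-finger parallel gripper is mounted at the origin on the work surface. World frame = base frame: x ahead of the robot, y to its left, z up, the work surface at z = 0. Lengths are in m, angles in rad, forces in N, time in s.
With the tool pointing down it reaches from about 0.35 to 0.975 m from the base axis. Payload 4.9 kg.
Tool frame: the origin (TCP) lies on the front face of the gripper's body, between the roots of the fingers; the fingertips stand ctrl.finger_overhang ahead of it and the grasp point (between the pads) lies 54 mm ahead of it (ctrl.finger_overhang is the distance from the TCP to the fingertips, in m); z points along the fingers, y is the line along which they close (so a half turn about z gives the same grasp; the last joint's range is limited). The gripper opens to 85 mm and grips with 20 to 120 N. Pads are 22 mm wide; open, the fingers measure 114 mm over their backs; the gripper's body (76 mm by 85 mm) begins 54 mm behind the grasp point. The pads swing forward as they close: fully open they stand 13 mm farther back than shut.
Start: joints at [1.095, 0.053, 1.613, -0, 1.476, -0.119], TCP at [0.218, 0.586, 0.304] pointing down, gripper open.
Joint ranges: [-3.01, 3.01], [-1.01, 2.22], [0.06, 2.58], [-1.02, 4.17], [0.09, 2.62], [-3.14, 3.14]. Speed limits (rad/s): [2.57, 2.57, 3.14, 3.14, 3.14, 3.14].

### API

Orientations are given as a rotation vector (axis times angle).
In Python, from station import ctrl, vision gives the robot as it stands. The module is installed in compiled form; this text tells all that it offers.
- The arm moves only by the tool drive_tool, never from a script. Its argument "rows" is a list of rows, each a list of 2 entries, a list of its own where there are three numbers: the shift along the tool's x, y, z in m, then the turn about the tool's z in rad. A call has 1 to 10 rows; each row shifts and turns the commanded pose from where the row before left it, along the tool's axes as they then stand; what a row does not reach is not made up. A row lasts 1/10 s, in which the tool goes at most 50 mm and 8.59 degrees, less where a joint would pass 70% of its speed; a pose out of reach is approached as far as the arm can. A call with a gripper value outside its range is refused whole. "jaw" is the closure, from 0 (fully open) to 1 (shut), set as the call begins (left out, the last holds). The fingers move at their own pace and stop on an object; "grip_force" is the grip in N (left out, the last holds). Time passes only in rows, so rows that do not move let the fingers close. It gives the time, the measured TCP pose, the force, the opening and the grip force at its end, in the units of the state.
- ctrl.get_obs(): the state, without advancing time (a new reading comes with each control period).
- vision.get_image(name): name is "scene" or "top"; returns a dict with "image" (384x512x3 uint8, blue, green, red), "vertical_fov" (degrees; the focal length in pixels is half the picture's height over the tangent of half this angle, whatever the lens; pixels are square), "cx", "cy" (the principal point, pixels), "dist_coeffs" ([k1, k2, p1, p2, k3] as OpenCV has them; the pictures are not rectified), "R" (3x3) and "t" (3): a world point X has camera coordinates R X + t. Camera axes: x right, y down, z forward; pixel columns grow to the right and rows downward; lengths in m; the calibration is good to about 2 mm. A picture is of the moment at which its call begins. There is no depth.
- ctrl.finish_job(): hands the job in; it is judged then, once.
The state is a dict: "t": time; "q": joint angles; "dq": joint speeds; "effort": joint torques, N m; "tool_pos": TCP position; "tool_rot": TCP orientation; "contact_force": force on the tool from outside, world axes, zero at the start; "wrist_torque": the same for the moment, N m; "opening": finger opening in m; "grip_force": force on a finger pad.
Only numpy, scipy, OpenCV 4.12 (cv2) and the standard library are available. Lean on these libraries where they do the work, as an engineer would, in place of code of your own. Each camera call takes 0.05 s, during which the arm holds its last target. There are 200 camera calls.

## Working session

There is one attempt and no reset: what is moved stays moved. The work goes in short steps, Python scripts to look and compute and a tool call to move; the robot and the scene stay as the last step left them, time stands still between calls to the robot, and variables do not carry over. Pictures are saved under pics/ and viewed, at most 12 in all, crops included, and the job is handed in when it is done.

Besides the shell and the picture viewer there is one more tool, called as name([rows], argument=value, ...), one row to a line, values as JSON. drive_tool: Moves the arm, as the interface text tells. Its arguments: {"type":"object","properties":{"rows":{"type":"array","items":{"type":"array"}},"jaw":{"type":"number"},"grip_force":{"type":"number"}},"required":["rows"]}

```bash
mkdir -p pics; cat > h.py <<'E'
import numpy as np, cv2
from station import ctrl, vision
def snap(n,f):
    d=vision.get_image(n); cv2.imwrite(f'pics/{f}.png',d["image"]); return d
def cam(d):
    f=192/np.tan(np.radians(d["vertical_fov"])/2) if d["image"].shape[0]==384 else 0
    return np.array([[f,0,d["cx"]],[0,f,d["cy"]],[0,0,1]]),np.array(d["dist_coeffs"],float),np.array(d["R"]),np.array(d["t"])
def px2w(d,uv,z):
    K,D,R,t=cam(d)
    p=cv2.undistortPoints(np.array(uv,float).reshape(-1,1,2),K,D).reshape(-1,2)
    r=np.c_[p,np.ones(len(p))]@R; c=-R.T@t
    return c+r*((np.broadcast_to(z,len(p))-c[2])/r[:,2])[:,None]
def w2px(d,X):
    K,D,R,t=cam(d)
    return cv2.projectPoints(np.array(X,float).reshape(-1,1,3),cv2.Rodrigues(R)[0],t,K,D)[0].reshape(-1,2)
E
python3 - <<'E'
from h import *
a=snap("top","top0");b=snap("scene","sc0")
for d in(a,b): print(d["vertical_fov"],-np.array(d["R"]).T@d["t"],d["dist_coeffs"])
o=ctrl.get_obs();print(o["tool_pos"],o["tool_rot"],o["t"],ctrl.finger_overhang,o["opening"],[k for k in dir(ctrl) if k[0]!='_'])
E
```

```text
54.417240893012604 [0.43565088 0.09489821 1.05898173] [-0.00936196  0.          0.          0.          0.        ]
51.03563109666844 [ 1.23596809 -0.15344917  0.81621613] [0.01012161 0.         0.         0.         0.        ]
[0.21809513 0.58524801 0.30278173] [-5.57397274e-01 -3.09120403e+00  2.79164796e-03] 0.1 0.0726 0.08558468284063682 ['MotionError', 'finger_overhang', 'finish_job', 'get_obs']
```

View pics/top0.png

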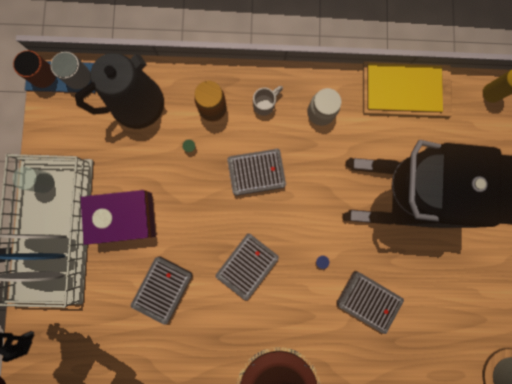

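View pics/sc0.png

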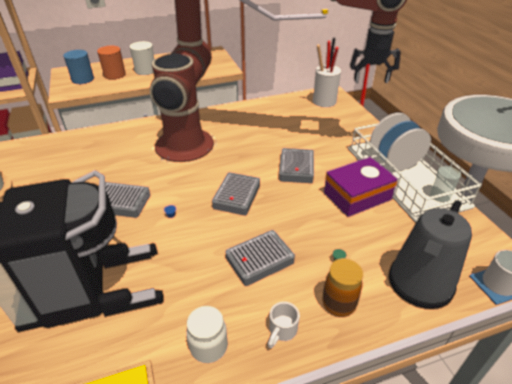

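```bash
python3 - <<'E'
from h import *
im=cv2.imread('pics/top0.png')[125:245,215:415]
cv2.imwrite('pics/crop1.png',cv2.resize(im,None,fx=4,fy=4,interpolation=cv2.INTER_CUBIC))
E
```

```text
(no output)
```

View pics/crop1.png

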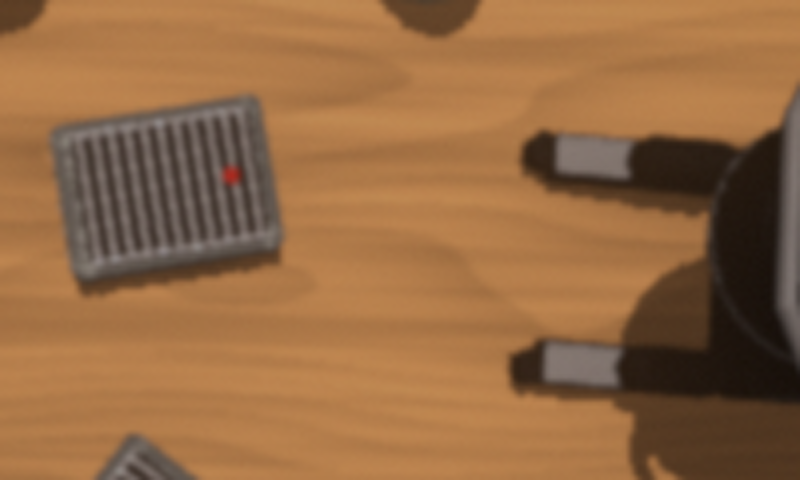

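T1 at (257,173), T2 (248,267), T3 (162,290) and T4 (370,302) all look like the tray. The base is at about (281,384), so T1 is the farthest. The crop confirms it: float at the right, facing the bay, whose cheek tips are at about (346,164) and (343,216).

```bash
cat >> h.py <<'E'
def tray(d,win):  # win: u0,u1,v0,v1 ; returns centre, yaw of long axis (deg)
    u0,u1,v0,v1=win; im=d["image"][v0:v1,u0:u1]
    im=cv2.resize(im,None,fx=4,fy=4,interpolation=cv2.INTER_CUBIC)
    hs=cv2.cvtColor(im,cv2.COLOR_BGR2HSV); m=(hs[...,1]<85).astype(np.uint8)
    m=cv2.morphologyEx(m,cv2.MORPH_CLOSE,np.ones((17,17)))
    m=cv2.morphologyEx(m,cv2.MORPH_OPEN,np.ones((9,9)))
    c=max(cv2.findContours(m,0,2)[0],key=cv2.contourArea)[:,0].astype(float)
    P=px2w(d,(c+.5)/4-.5+[u0,v0],.030)[:,:2]
    (cx,cy),(w,h),a=cv2.minAreaRect((P*1000).astype(np.float32))
    if w<h: a+=90;w,h=h,w
    return np.array([cx,cy]),(w,h),a
E
python3 - <<'E'
from h import *
d=vision.get_image("top")
print(tray(d,(218,295,140,205)))
f=lambda L:(np.array(L,float)+.5)/4-.5+[215,125]
print("tray corners",px2w(d,f([(52,130),(258,96),(282,244),(78,280)]),.03)[:,:2].round(4))
# steel strips edges
im=cv2.resize(d["image"][125:245,215:415],None,fx=4,fy=4,interpolation=cv2.INTER_CUBIC)
hs=cv2.cvtColor(im,cv2.COLOR_BGR2HSV)
m=((hs[...,1]<70)&(hs[...,2]>90)).astype(np.uint8); m[:,:500]=0;m[:,660:]=0
for c in cv2.findContours(m,0,2)[0]:
    if cv2.contourArea(c)>1000:
        P=px2w(d,f(c[:,0]),.028)[:,:2]*1000
        print(cv2.minAreaRect(P.astype(np.float32)))
print("tips",px2w(d,f([(521,155),(511,366)]),.028)[:,:2].round(4))
for n,uv,z in(("cup",(264,100),.056),("sugar",(326,99),.095),("coffee",(209,94),.122)): print(n,px2w(d,[uv],z))
o=ctrl.get_obs();import scipy.spatial.transform as s;print(s.Rotation.from_rotvec(o["tool_rot"]).as_matrix().round(3))
b=vision.get_image("scene")
E
```

```text
(array([595.14044189,  75.78793335]), (147.75706481933594, 109.55743408203125), 101.0183916091919)
tray corners [[ 0.6335  0.1567]
 [ 0.6623  0.0133]
 [ 0.5582 -0.0056]
 [ 0.529   0.1352]]
((480.3317565917969, -216.021240234375), (53.10208511352539, 27.534603118896484), 87.20997619628906)
((627.0765991210938, -224.58895874023438), (53.931766510009766, 26.547901153564453), 86.68712615966797)
tips [[ 0.6265 -0.1732]
 [ 0.478  -0.1667]]
cup [[0.79215894 0.06017425 0.056     ]]
sugar [[ 0.78712797 -0.10440632  0.095     ]]
coffee [[0.779584   0.20491394 0.122     ]]
[[-0.937  0.349 -0.001]
 [ 0.349  0.937 -0.001]
 [ 0.    -0.002 -1.   ]]
```

drive_tool([
  [[0, 0, 0], -0.1],
  [[0, 0, 0], -0.1],
  [[0, 0, 0], -0.1],
  [[-0.026, -0.025, 0], 0],
  [[-0.026, -0.025, 0], 0],
  [[-0.026, -0.025, 0], 0],
  [[-0.026, -0.025, 0], 0],
  [[-0.026, -0.025, 0], 0],
  [[-0.026, -0.025, 0], 0],
  [[-0.026, -0.025, 0], 0],
], jaw=0)

```text
t: 1.2
tool_pos: [0.3908, 0.3993, 0.3037]
tool_rot: [-0.089, -3.14, 0.0]
contact_force: [0.6, -0.4, 0.7]
opening: 0.0858
grip_force: 0.0
```

drive_tool([
  [[-0.026, -0.025, 0], 0],
  [[-0.026, -0.025, 0], 0],
  [[-0.026, -0.025, 0], 0],
  [[-0.026, -0.025, 0], 0],
  [[-0.026, -0.025, 0], 0],
  [[-0.026, -0.025, 0], 0],
  [[-0.026, -0.025, 0], 0],
  [[-0.026, -0.025, 0], 0],
  [[-0.026, -0.025, 0], 0],
  [[-0.026, -0.025, 0], 0],
])

```text
t: 2.2
tool_pos: [0.6362, 0.135, 0.3036]
tool_rot: [-0.089, -3.14, -0.0]
contact_force: [0.9, 0.1, 0.3]
opening: 0.0856
grip_force: 0.0
```

drive_tool([
  [[-0.026, -0.02, 0], 0],
  [[-0.026, -0.02, 0], 0],
  [[-0.01, 0, 0], 0],
  [[0, 0, 0], 0],
])

```text
t: 2.6
tool_pos: [0.6957, 0.0923, 0.3031]
tool_rot: [-0.091, -3.139, -0.001]
contact_force: [-0.2, 0.6, -0.0]
opening: 0.0857
grip_force: 0.0
```

drive_tool([
  [[-0.005, -0.025, 0.02], 0],
  [[0, 0, 0.045], 0],
  [[0, 0, 0.045], 0],
  [[0, 0, 0.045], 0],
  [[0, 0, 0.035], 0],
  [[0, 0, 0.02], 0],
  [[0, 0, 0.009], 0],
  [[0, 0, 0], 0],
])

```text
t: 3.4
tool_pos: [0.6973, 0.0685, 0.0836]
tool_rot: [-0.087, -3.137, -0.0]
contact_force: [0.2, 0.4, 0.9]
opening: 0.0852
grip_force: 0.0
```

```bash
python3 - <<'E'
from h import *
o=ctrl.get_obs();print(o["tool_pos"],o["contact_force"]);
d=snap("scene","s1"); cv2.imwrite('pics/s1c.png',cv2.resize(d["image"][150:350,130:400],None,fx=2.9,fy=2.9))
E
```

```text
[0.69729302 0.06853089 0.0835739 ] [0.17292294 0.36860075 0.87261869]
```

View pics/s1c.png

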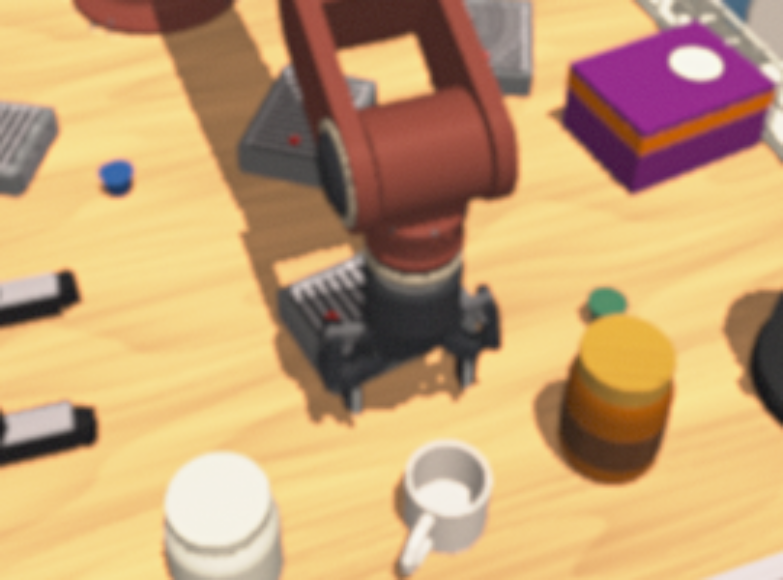

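The fingers stand clear behind the tray at (355,400) and (465,375) in the crop, and the bystanders are clear. Now the side push.

drive_tool([
  [[0.008, 0, 0], 0],
  [[0.006, 0, 0], 0],
  [[0.005, 0, 0], 0],
  [[0.005, 0, 0], 0],
  [[0.005, 0, 0], 0],
  [[0.005, 0, 0], 0],
  [[0.005, 0, 0], 0],
  [[0.005, 0, 0], 0],
  [[0.005, 0, 0], 0],
  [[0.004, 0, 0], 0],
])

```text
t: 4.45
tool_pos: [0.6452, 0.0705, 0.0847]
tool_rot: [-0.089, -3.14, 0.0]
contact_force: [1.6, -0.9, 1.1]
opening: 0.085
grip_force: 0.9
```

```bash
python3 - <<'E'
from h import *
d=snap("top","t2"); cv2.imwrite('pics/t2c.png',cv2.resize(d["image"][125:245,200:400],None,fx=4,fy=4))
E
```

```text
(no output)
```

View pics/t2c.png

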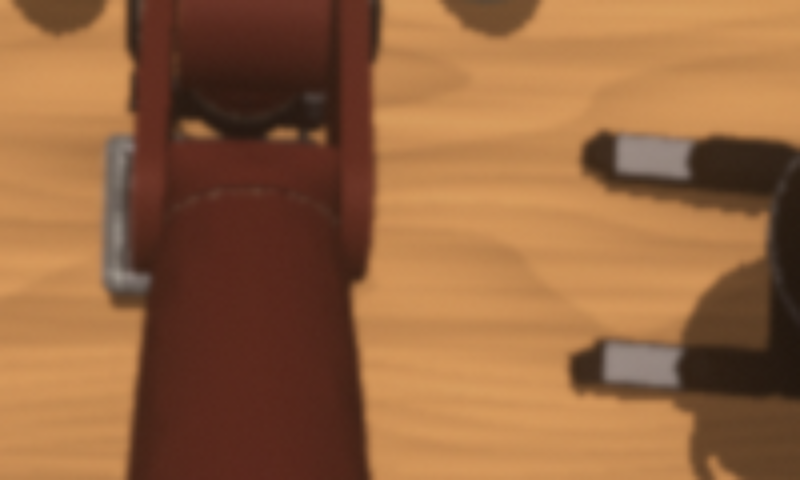

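drive_tool([
  [[-0.02, 0, 0], 0],
  [[-0.02, 0, -0.02], 0],
  [[0, 0, -0.045], 0],
  [[0, 0.03, -0.045], 0],
  [[0, 0.045, 0], 0],
  [[0, 0.045, 0], 0],
  [[0, 0.045, 0], 0],
  [[0, 0.045, 0], 0],
  [[0, 0, 0], 0],
])

```text
t: 5.4
tool_pos: [0.6958, 0.2812, 0.1906]
tool_rot: [-0.08, -3.138, -0.003]
contact_force: [-0.9, 0.1, 1.2]
opening: 0.0851
grip_force: 0.0
```

```bash
cat >> h.py <<'E'
B=np.array([.5537,-.2203]);fw=np.array([-.056,-.998]);la=np.array([.998,-.056])
def rel(p): p=np.array(p)[:2]-B; return (p@fw).round(4),(p@la).round(4)
E
python3 - <<'E'
from h import *
d=snap("top","t3"); cv2.imwrite('pics/t3c.png',cv2.resize(d["image"][125:245,200:400],None,fx=4,fy=4))
r=tray(d,(216,300,140,215));print(r,rel(r[0]/1000))
E
```

```text
(array([574.51324463,  86.4024353 ]), (147.728759765625, 109.60145568847656), 90.19249314069748) (np.float64(-0.3073), np.float64(0.0036))
```

View pics/t3c.png

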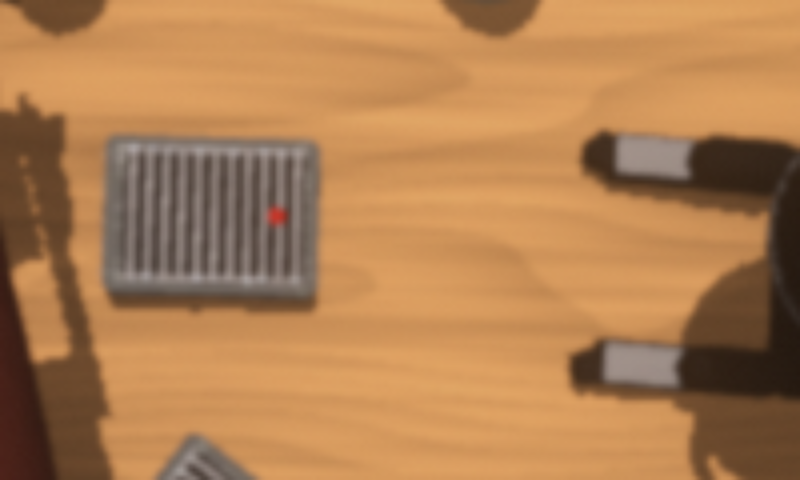

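drive_tool([
  [[0.037, -0.029, 0], 0],
  [[0.037, -0.029, 0], 0],
  [[0.038, -0.03, 0], 0],
  [[0, 0, 0], 0.143],
  [[0, 0, 0], 0.143],
  [[0, 0, 0], 0.143],
  [[0, 0, 0], 0.143],
  [[0, 0, 0], 0.143],
  [[0, 0, 0], 0.143],
  [[0, 0, 0], 0.143],
], jaw=0.25)

```text
t: 6.45
tool_pos: [0.58, 0.1928, 0.1909]
tool_rot: [-1.595, -2.705, 0.002]
contact_force: [0.7, -0.0, -0.4]
opening: 0.0637
grip_force: 0.0
```

drive_tool([
  [[0, 0, 0], 0.143],
  [[0, 0, 0], 0.143],
  [[0, 0, 0], 0.143],
  [[0, 0, 0], 0.143],
  [[0, 0, 0], 0],
  [[0, 0, 0], 0],
])

```text
t: 7.05
tool_pos: [0.5803, 0.1933, 0.1911]
tool_rot: [-2.284, -2.157, 0.002]
contact_force: [-0.4, -0.3, 0.4]
opening: 0.064
grip_force: 0.0
```

```bash
python3 - <<'E'
from h import *
from scipy.spatial.transform import Rotation as R
o=ctrl.get_obs();M=R.from_rotvec(o["tool_rot"]).as_matrix();print(rel(o["tool_pos"]),o["tool_pos"],np.degrees(np.arctan2(M[1,1],M[0,1])),o["q"],o["opening"],ctrl.finger_overhang)
E
```

```text
(np.float64(-0.4142), np.float64(0.0034)) [0.58030391 0.19328347 0.19109502] -3.276732210753751 [ 1.99913240e-01  1.15395118e-01  1.74085209e+00 -2.63921310e-05
  1.28649536e+00  2.57110248e-01] 0.06404679845929039 0.0726
```

drive_tool([
  [[0.008, 0, 0.02], 0],
  [[0, 0, 0.035], 0],
  [[0, 0, 0.03], 0],
  [[0, 0, 0.014], 0],
  [[0, 0, 0.005], 0],
  [[-0.01, 0, 0], 0],
  [[-0.007, 0, 0], 0],
  [[-0.005, 0, 0], 0],
  [[-0.005, 0, 0], 0],
  [[-0.005, 0, 0], 0],
])

```text
t: 8.05
tool_pos: [0.5802, 0.1702, 0.0889]
tool_rot: [2.285, 2.154, 0.005]
contact_force: [0.3, 2.6, 2.1]
opening: 0.0642
grip_force: 1.3
```

drive_tool([
  [[-0.006, 0, 0], 0],
  [[-0.006, 0, 0], 0],
  [[-0.008, 0, 0], 0],
  [[-0.008, -0.0005, 0], 0],
  [[-0.008, -0.0005, 0], 0],
  [[-0.008, -0.0005, 0], 0],
  [[-0.008, -0.0005, 0], 0],
  [[-0.008, 0, 0], 0],
  [[-0.008, 0, 0], 0],
  [[-0.008, 0, 0], 0],
])

```text
t: 9.05
tool_pos: [0.5726, 0.0937, 0.0874]
tool_rot: [-2.286, -2.155, 0.0]
contact_force: [0.4, 2.7, 2.2]
opening: 0.0642
grip_force: 1.5
```

```bash
python3 - <<'E'
from h import *
o=ctrl.get_obs();print(rel(o["tool_pos"]),o["contact_force"])
d=snap("top","t4"); cv2.imwrite('pics/t4c.png',cv2.resize(d["image"][125:245,215:415],None,fx=4,fy=4))
E
```

```text
(np.float64(-0.3145), np.float64(0.0013)) [0.37202641 2.70866038 2.21905156]
```

View pics/t4c.png

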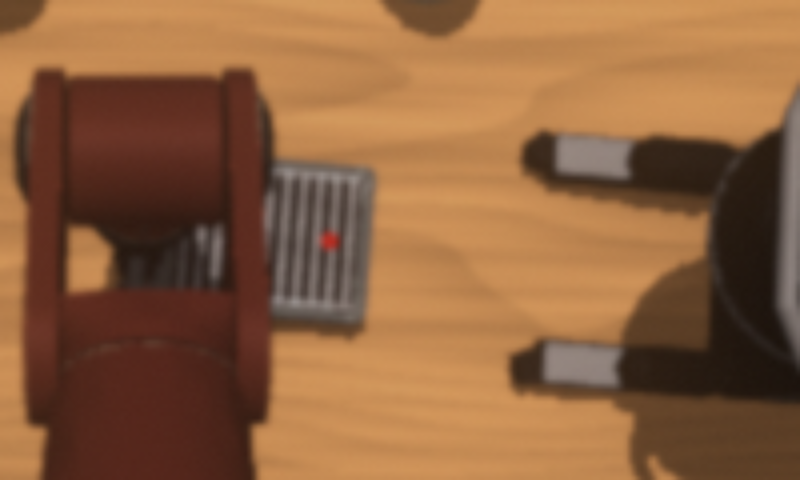

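```bash
cat >> h.py <<'E'
def rear(d,u0,u1,v0=155,v1=215):
    im=cv2.resize(d["image"][v0:v1,u0:u1],None,fx=4,fy=4,interpolation=cv2.INTER_CUBIC)
    hs=cv2.cvtColor(im,cv2.COLOR_BGR2HSV); m=(hs[...,1]<85).astype(np.uint8)
    m=cv2.morphologyEx(m,cv2.MORPH_CLOSE,np.ones((17,17)))
    m=cv2.morphologyEx(m,cv2.MORPH_OPEN,np.ones((9,9)))
    c=max(cv2.findContours(m,0,2)[0],key=cv2.contourArea)[:,0].astype(float)
    P=px2w(d,(c+.5)/4-.5+[u0,v0],.030)[:,:2]-B; S,L=P@fw,P@la
    # rear edge and sides, in machine axes
    s1=S.max(); e=(S>s1-.012)&(abs(L-np.median(L))<.035)
    k=np.polyfit(L[e],S[e],1); print("rear s",k[1].round(4),"yaw err deg(from rear)",np.degrees(np.arctan(-k[0])).round(2))
    q=(S<s1-.015)&(S>S.min()+.006)
    for h in(1,-1):
        w=q&(h*(L-(L.max()+L.min())/2)>.03)
        k=np.polyfit(S[w],L[w],1);print("side",h,"l at rear",np.polyval(k,s1).round(4),"deg",np.degrees(np.arctan(k[0])).round(2), "l at -75", np.polyval(k,s1-.075).round(4))
E
python3 - <<'E'
from h import *
d=vision.get_image("top")
rear(d,285,320)
# strips with long edges
im=cv2.resize(d["image"][125:245,215:415],None,fx=4,fy=4,interpolation=cv2.INTER_CUBIC)
hs=cv2.cvtColor(im,cv2.COLOR_BGR2HSV);v=hs[...,2].astype(float)
for lo,hi in((120,200),(325,405)):
  E=[]
  for u in range(562,618,4):
    g=np.diff(cv2.GaussianBlur(hs[...,1].astype(float),(0,0),2)[lo:hi,u]); E.append((u,lo+g.argmin()+.5,lo+g.argmax()+.5))
  E=np.array(E)
  for j in(1,2):
    P=px2w(d,(np.c_[E[:,0],E[:,j]]+.5)/4-.5+[215,125],.028)[:,:2]-B
    k=np.polyfit(P@fw,P@la,1);print("strip edge l",k[1].round(4),np.degrees(np.arctan(k[0])).round(2))
E
```

```text
rear s -0.1534 yaw err deg(from rear) -0.46
side 1 l at rear 0.05 deg -0.3 l at -75 0.0504
side -1 l at rear -0.058 deg 0.09 l at -75 -0.0581
strip edge l 0.0876 0.71
strip edge l 0.0575 -0.02
strip edge l -0.0587 0.2
strip edge l -0.0886 0.54
```

drive_tool([
  [[-0.006, 0.0, 0], 0],
  [[-0.007, 0.0005, 0], -0.002],
  [[-0.007, 0.0005, 0], -0.002],
  [[-0.007, 0.0005, 0], -0.002],
  [[-0.007, 0.0005, 0], -0.002],
  [[-0.007, 0.0005, 0], -0.002],
  [[-0.007, 0.0005, 0], 0],
  [[-0.007, 0.0005, 0], 0],
  [[-0.007, 0.0, 0], 0],
  [[-0.005, 0, 0], 0],
])

```text
t: 10.15
tool_pos: [0.5727, 0.0267, 0.0875]
tool_rot: [2.275, 2.166, -0.0]
contact_force: [0.5, 2.0, -0.5]
opening: 0.064
grip_force: 0.8
```

```bash
python3 - <<'E'
from h import *
o=ctrl.get_obs();print(rel(o["tool_pos"]),o["contact_force"])
d=vision.get_image("top"); rear(d,311,341)
E
```

```text
(np.float64(-0.2476), np.float64(0.0051)) [ 0.51374882  1.99459237 -0.47505726]
rear s -0.0878 yaw err deg(from rear) 0.35
side 1 l at rear 0.0549 deg -1.29 l at -75 0.0566
side -1 l at rear -0.0538 deg -1.78 l at -75 -0.0514
```

drive_tool([
  [[-0.006, 0, 0], 0],
  [[-0.006, 0, 0], 0],
  [[-0.006, 0, 0], 0],
  [[-0.006, 0, 0], 0],
  [[-0.006, 0, 0], 0],
  [[-0.006, 0, 0], 0],
  [[-0.006, 0, 0], 0],
  [[-0.006, 0, 0], 0],
  [[-0.006, 0, 0], 0],
  [[-0.006, 0, 0], 0],
])

```text
t: 11.2
tool_pos: [0.5698, -0.033, 0.0876]
tool_rot: [2.275, 2.166, 0.0]
contact_force: [0.5, 1.9, 1.3]
opening: 0.0639
grip_force: 1.3
```

```bash
python3 - <<'E'
from h import *
o=ctrl.get_obs();print(rel(o["tool_pos"]),o["contact_force"])
d=snap("top","t5"); cv2.imwrite('pics/t5c.png',cv2.resize(d["image"][140:230,270:400],None,fx=6,fy=6,interpolation=cv2.INTER_CUBIC))
E
```

```text
(np.float64(-0.1878), np.float64(0.0056)) [0.53695511 1.90300406 1.30442935]
```

View pics/t5c.png

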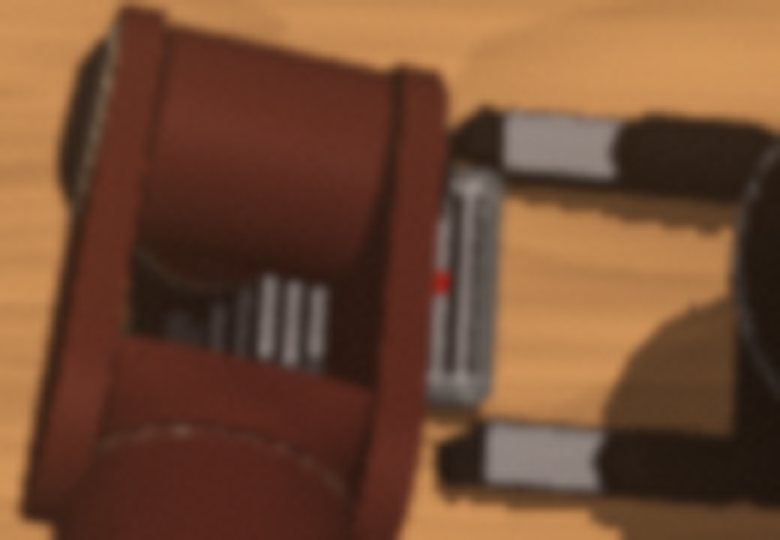

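The rear has just entered the mouth, at (490,180)–(485,400) in the crop. It sits about 2–3 mm towards the upper cheek, so I'll bias downwards slightly while going on.

drive_tool([
  [[-0.003, -0.0005, 0], 0],
  [[-0.003, -0.0005, 0], 0],
  [[-0.003, -0.0005, 0], 0],
  [[-0.003, -0.0005, 0], 0],
  [[-0.003, -0.0005, 0], 0],
  [[-0.003, 0, 0], 0],
  [[-0.003, 0, 0], 0],
  [[-0.003, 0, 0], 0],
  [[-0.003, 0, 0], 0],
  [[-0.003, 0, 0], 0],
])

```text
t: 12.25
tool_pos: [0.5658, -0.0626, 0.0876]
tool_rot: [-2.275, -2.166, -0.0]
contact_force: [-0.0, 2.8, 1.4]
opening: 0.0642
grip_force: 1.5
```

```bash
python3 - <<'E'
from h import *
o=ctrl.get_obs();print(rel(o["tool_pos"]),o["contact_force"],o["wrist_torque"])
d=snap("top","t6"); cv2.imwrite('pics/t6c.png',cv2.resize(d["image"][140:230,270:400],None,fx=6,fy=6,interpolation=cv2.INTER_CUBIC))
E
```

```text
(np.float64(-0.158), np.float64(0.0033)) [-0.0148116   2.79839367  1.42061638] [0.41893313 0.02512127 0.01717016]
```

View pics/t6c.png

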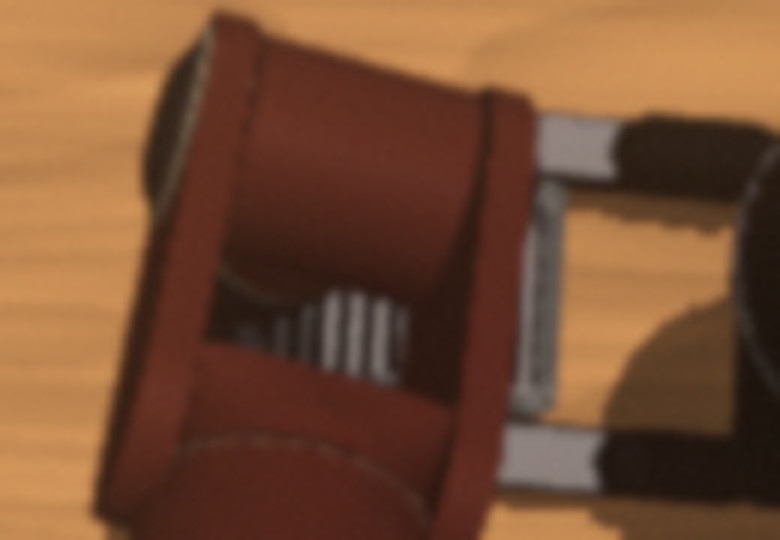

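drive_tool([
  [[-0.004, -0.0003, 0], 0],
  [[-0.004, -0.0003, 0], 0],
  [[-0.004, -0.0003, 0], 0],
  [[-0.004, 0, 0], 0],
  [[-0.004, 0, 0], 0],
  [[-0.004, 0, 0], 0],
  [[-0.004, 0, 0], 0],
  [[-0.004, 0, 0], 0],
  [[-0.004, 0, 0], 0],
  [[-0.004, 0, 0], 0],
])

```text
t: 13.3
tool_pos: [0.5629, -0.1026, 0.0875]
tool_rot: [-2.275, -2.166, 0.0]
contact_force: [0.7, 3.2, 2.3]
opening: 0.064
grip_force: 1.4
```

drive_tool([
  [[-0.004, 0, 0], 0],
  [[-0.004, 0, 0], 0],
  [[-0.004, 0, 0], 0],
  [[-0.004, 0, 0], 0],
  [[-0.004, 0, 0], 0],
  [[-0.003, 0, 0], 0],
  [[-0.003, 0, 0], 0],
  [[-0.002, 0, 0], 0],
  [[-0.002, 0, 0], 0],
])

```text
t: 14.2
tool_pos: [0.5614, -0.1324, 0.0875]
tool_rot: [-2.275, -2.166, 0.0]
contact_force: [-0.3, 3.5, 1.7]
opening: 0.0642
grip_force: 1.4
```

Forces are only friction so far, about 3 N. Continuing in short steps until the stop.

drive_tool([
  [[-0.002, 0, 0], 0],
  [[-0.002, 0, 0], 0],
  [[-0.002, 0, 0], 0],
  [[-0.001, 0, 0], 0],
  [[-0.001, 0, 0], 0],
])

```text
t: 14.7
tool_pos: [0.5611, -0.1404, 0.0875]
tool_rot: [-2.275, -2.166, -0.0]
contact_force: [0.8, 3.7, 1.4]
opening: 0.0642
grip_force: 1.4
```

drive_tool([
  [[-0.001, 0, 0], 0],
  [[-0.001, 0, 0], 0],
  [[-0.001, 0, 0], 0],
])

```text
t: 15.0
tool_pos: [0.5609, -0.1433, 0.0875]
tool_rot: [-2.275, -2.166, 0.0]
contact_force: [0.5, 2.8, 1.7]
opening: 0.0641
grip_force: 1.4
```

drive_tool([
  [[-0.001, 0, 0], 0],
  [[-0.001, 0, 0], 0],
  [[-0.001, 0, 0], 0],
])

```text
t: 15.3
tool_pos: [0.5608, -0.1464, 0.0875]
tool_rot: [-2.275, -2.166, 0.0]
contact_force: [0.2, 2.4, 2.0]
opening: 0.0642
grip_force: 1.4
```

drive_tool([
  [[-0.001, 0, 0], 0],
  [[-0.001, 0, 0], 0],
  [[-0.001, 0, 0], 0],
])

```text
t: 15.6
tool_pos: [0.5606, -0.1493, 0.0875]
tool_rot: [-2.275, -2.166, 0.0]
contact_force: [0.4, 2.4, 1.4]
opening: 0.0641
grip_force: 1.4
```

drive_tool([
  [[-0.001, 0, 0], 0],
  [[-0.001, 0, 0], 0],
])

```text
t: 15.8
tool_pos: [0.5605, -0.1512, 0.0875]
tool_rot: [-2.275, -2.166, -0.0]
contact_force: [0.8, 6.3, 1.5]
opening: 0.0639
grip_force: 3.1
```

drive_tool([
  [[-0.001, 0, 0], 0],
  [[-0.001, 0, 0], 0],
])

```text
t: 16.0
tool_pos: [0.5606, -0.1516, 0.0875]
tool_rot: [-2.274, -2.163, -0.005]
contact_force: [1.6, 11.9, 2.8]
opening: 0.0643
grip_force: 6.1
```

```bash
python3 - <<'E'
from h import *
o=ctrl.get_obs();print(rel(o["tool_pos"]),o["contact_force"],o["wrist_torque"])
d=snap("scene","s7"); cv2.imwrite('pics/s7c.png',cv2.resize(d["image"][160:350,0:250],None,fx=3.1,fy=3.1,interpolation=cv2.INTER_CUBIC))
E
```

```text
(np.float64(-0.0689), np.float64(0.0031)) [ 1.64965112 11.94914094  2.78575799] [ 1.94932541 -0.28387738  0.01724647]
```

View pics/s7c.png

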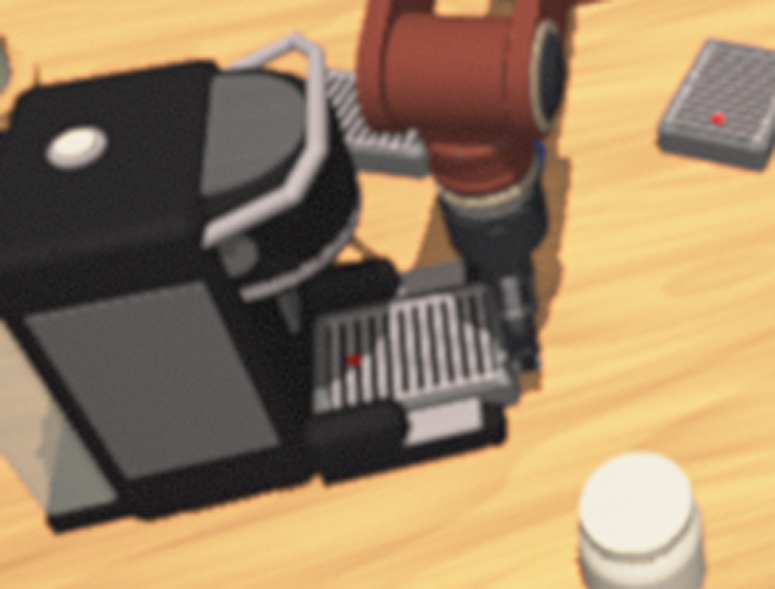

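The scene shows the tray between the cheeks, rear against the tower, front slightly proud, and the force rising (12 N). I'll give it one firm nudge and back off.

drive_tool([
  [[-0.001, 0, 0], 0],
  [[-0.001, 0, 0], 0],
  [[0, 0, 0], 0],
])

```text
t: 16.35
tool_pos: [0.5608, -0.152, 0.0875]
tool_rot: [-2.273, -2.161, -0.009]
contact_force: [2.5, 16.5, 4.1]
opening: 0.064
grip_force: 8.1
```

drive_tool([
  [[0.006, 0, 0], 0],
  [[0.02, 0, 0], 0],
  [[0.02, 0, 0], 0],
  [[0.01, 0, -0.03], 0],
  [[0, 0, -0.04], 0],
  [[0.03, 0, -0.04], 0],
  [[0.045, 0, 0], 0],
  [[0.045, 0, 0], 0],
  [[0.03, 0, 0], 0],
  [[0, 0, 0], 0],
])

```text
t: 17.35
tool_pos: [0.5703, 0.0529, 0.1974]
tool_rot: [2.27, 2.171, -0.0]
contact_force: [-0.3, 0.0, -0.7]
opening: 0.0643
grip_force: 0.0
```

```bash
python3 - <<'E'
from h import *
d=snap("top","t8"); cv2.imwrite('pics/t8c.png',cv2.resize(d["image"][80:280,180:440],None,fx=3,fy=3,interpolation=cv2.INTER_CUBIC))
# expected home outline vs. front edge: front s from grey columns
im=cv2.resize(d["image"][165:215,330:400],None,fx=4,fy=4,interpolation=cv2.INTER_CUBIC)
s=cv2.GaussianBlur(cv2.cvtColor(im,cv2.COLOR_BGR2HSV)[...,1].astype(float),(0,0),2)
for v in range(60,140,16):
    u=np.diff(s[v,:90]).argmin(); print(rel(px2w(d,[((u+1)/4-.5+330,(v+.5)/4-.5+165)],.03)[0]))
E
```

```text
(np.float64(-0.0612), np.float64(0.0226))
(np.float64(-0.0612), np.float64(0.0113))
(np.float64(-0.0612), np.float64(0.0))
(np.float64(-0.0619), np.float64(-0.0113))
(np.float64(-0.0613), np.float64(-0.0224))
```

View pics/t8c.png

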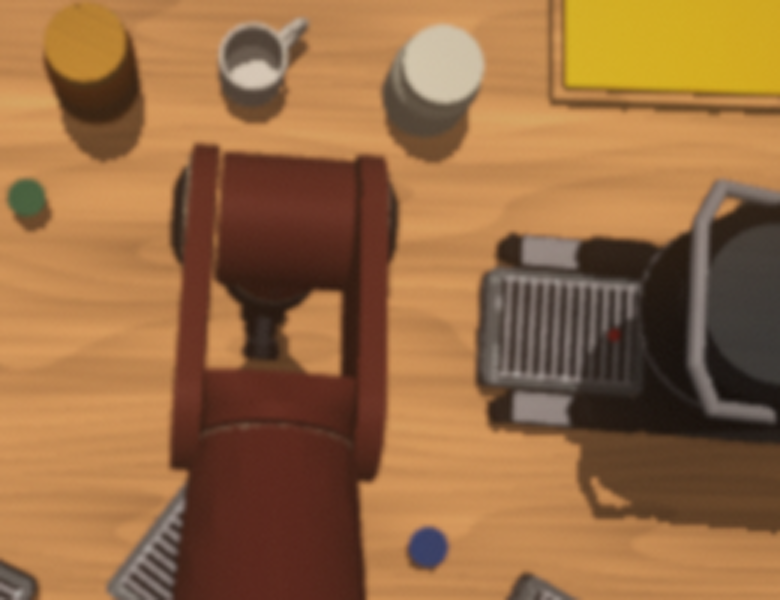

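The tray sits square in the bay with its front proud of the cheeks, against the stop. The bystanders are unmoved and the robot is clear, so I'm handing in.

```bash
python3 -c "
from station import ctrl
print(ctrl.finish_job())"
```

```text
the job is handed in; nothing more can be done
None
```

The drip tray is pushed fully home, square between the cheeks; it stopped firmly (16 N) at the back of its bay, nothing else in the last top view had moved, and the job is handed in.

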